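Open the wide router-bit locker past its safety catch

TASK

Two small steel lockers with plain wooden doors stand on the bench; open the wider one so that its router bits can be reached. Its door has no handle: reach down from above into the open slot behind the top edge of the door, push the spring catch down and, keeping it down, pull the door open by its top edge. Swing it at least half-way (45 degrees or more), leave it standing open, and leave the narrow locker shut.

Things in the scene. Friction and masses are not known exactly. Their poses are not given: they have to be found in the camera images.
- wide_edge (a point): point on the top edge of the wide locker's beech door (16 mm thick, 220 wide, 180 high, upright), mid thickness, straight above the middle of its catch; moves with the door. x points through the door into the locker, y level along the door to its hinge, z up. The vertical hinge axis is 160 mm from here along +y, in the door's mid plane; the free edge 60 mm along -y.
- wide_door (a joint): opening angle of the wide locker's door (rad): 0 shut, 1.75 at most; swings towards the robot, clockwise seen from above, stays where left (stiff hinge). Locker: steel, fixed, 220 mm wide, 200 deep, 180 high. Behind the door its roof is cut away: an open slot 50 mm front to back, 208 long. Fingers can straddle the door's edge with one in the slot, or both can enter the slot.
- wide_catch (a joint): how far the catch is pushed down (m): 0 up, 0.026 at its stop; spring 2 to 6 N. A level white plate on the door's back, moving with it, 60 mm wide, filling the slot front to back, its top 16 mm below the door's top; its nose hooks behind the roof edge. The door is free (else 2 mm play) from 0.011 down; 0.015 to 0.02 is good. Keep it down until the door is 0.12 rad open.
- narrow_door (a joint): opening angle of the other locker's door (rad), 0 shut. That locker is of the same make, height and depth with the same catch, but only 150 mm wide. It must stay shut.

How it is judged:
On the way:
1. the wide locker's door comes open while its catch is held down (value of joint wide_door above 0.06 rad and value of joint wide_catch above 0.008 m), for 0.02 s.
At the end, for the whole second after the job is handed in: the wide locker's door stands still, open by more than 0.7 rad (40 degrees), and the narrow locker's door is shut (less than 0.1 rad) (value of joint wide_door above 0.7 rad and velocity of joint wide_door between -0.05 and 0.05 rad/s and value of joint narrow_door below 0.1 rad); the robot touches nothing.
It fails at once if the narrow locker is opened (value of joint narrow_door above 0.1 rad).
It also fails if it takes over 40 s, if anything falls off the work surface, if the arm or the gripper's body presses on something with over 40 N, if the wrist force passes 120 N, or if a joint passes its speed limit or range.

ROBOT

A 6-joint arm with a two-finger parallel gripper is mounted at the origin on the work surface. World frame = base frame: x ahead of the robot, y to its left, z up, the work surface at z = 0. Lengths are in m, angles in rad, forces in N, time in s.
With the tool pointing down it reaches from about 0.225 to 0.875 m from the base axis. Payload 3.4 kg.
Tool frame: the origin (TCP) lies between the finger pads; the fingertips stand 17 mm ahead of it and the grasp point (between the pads) lies 2 mm behind it (ctrl.tip_extent is the distance from the TCP to the fingertips, in m); y points along the fingers, z is the direction in which the jaws open and shut, and the axes are right-handed (so a half turn about y gives the same grasp; the last joint's range is limited). The gripper opens to 85 mm and grips with 20 to 120 N. Pads are 22 mm wide; open, the fingers measure 114 mm over their backs; the gripper's body (76 mm by 85 mm) begins 54 mm behind the grasp point. The pads swing forward as they close: fully open they stand 13 mm farther back than shut.
Start: joints at [1.072, 0.276, 1.505, -0, 1.361, -0.121], TCP at [0.212, 0.534, 0.248] pointing down, gripper open.
Joint ranges: [-2.89, 2.89], [-0.75, 2.08], [0.22, 2.7], [-1.18, 4.32], [0.11, 2.71], [-2.7, 2.7]. Speed limits (rad/s): [2.57, 2.57, 3.14, 3.14, 3.14, 3.14].

INTERFACE

Orientations are given as a unit quaternion [x, y, z, w].
In Python, from station import ctrl gives the robot as it stands.
- The arm moves only by the tool apply_moves, never from a script. Its argument "commands" is text: rows parted by semicolons, each of 4 numbers parted by spaces: the shift along the tool's x, y, z as a fraction of full scale, then the turn about the tool's y as a fraction of full scale. A call has 1 to 8 rows; each row is the pose to reach, as a shift and turn from the pose commanded when the call began, along the tool's axes at that moment; what a row does not reach only later rows make up. Full scale, the value 1, is 10 cm for a shift and 90 degrees for a turn. A row lasts 1/8 s, in which the tool goes at most 62.5 mm and 10.7 degrees, less where a joint would pass 70% of its speed; a pose out of reach is approached as far as the arm can. A call with a number of a shift or a turn outside -1 to 1 is refused whole. A call with a gripper value outside its range is refused whole. "jaw" is the closure, from 0 (fully open) to 1 (shut), set as the call begins (left out, the last holds). The fingers move at their own pace and stop on an object; "squeeze" is the grip in N (left out, the last holds). Time passes only in rows, so rows that repeat a pose let the fingers close. It gives the time, the measured TCP pose, the force and the opening at its end, in the units of the state.
- ctrl.get_state(): the state, without advancing time (a new reading comes with each control period).
- ctrl.snapshot(name): name is "scene" or "top" or "wrist"; returns the picture (384x512x3 uint8, blue, green, red); there is no depth.
- ctrl.camera_params(name): a dict with "vertical_fov" (degrees; the focal length in pixels is half the picture's height over the tangent of half this angle, whatever the lens; pixels are square), "cx", "cy" (the principal point, pixels), "R" (3x3) and "t" (3): a world point X has camera coordinates R X + t. Camera axes: x right, y down, z forward; pixel columns grow to the right and rows downward; lengths in m; the calibration is good to about 2 mm. A picture is of the moment at which its call begins: read the wrist's pose just before it. camera_params takes no time and is no camera call; for the wrist camera it gives the pose at the moment of the call.
- ctrl.close_job(): hands the job in, once; it reports no verdict.
The state is a dict: "t": time; "joints": joint angles; "joint_velocities": joint speeds; "joint_torque": joint torques, N m; "position": TCP position; "eef_rot": TCP orientation; "wrist_force": force on the tool from outside, world axes, zero at the start; "torque": the same for the moment, N m; "grip_width": finger opening in m.
Only numpy, scipy, OpenCV 4.12 (cv2) and the standard library are available. Lean on these libraries where they do the work, as an engineer would, in place of code of your own. Each camera call takes 0.05 s, during which the arm holds its last target. There are 200 camera calls.

## Working session

There is one attempt and no reset: what is moved stays moved. The work goes in short steps, Python scripts to look and compute and a tool call to move; the robot and the scene stay as the last step left them, time stands still between calls to the robot, and variables do not carry over. Pictures are saved under pics/ and viewed, about 8 in all and at most 12, crops included, and the job is handed in when it is done.

Besides the shell and the picture viewer there is one more tool, called after "Request:" as name(argument=value, ...), one argument or row to a line, values as JSON. apply_moves: Moves the arm, as the interface text tells. Shift numbers are shares of 10 cm and turn numbers shares of 90 degrees, none past 1 either way. Its arguments: {"type":"object","properties":{"commands":{"type":"string"},"jaw":{"type":"number"},"squeeze":{"type":"number"}},"required":["commands"]}

```bash
mkdir -p pics
python3 - <<'E'
from station import ctrl
import cv2
for n in("scene","top"):
    p=ctrl.camera_params(n); print(n,{k:(v.round(4).tolist() if hasattr(v,'round') and hasattr(v,'tolist') else v) for k,v in p.items()})
    cv2.imwrite(f"pics/{n}1.png",ctrl.snapshot(n))
s=ctrl.get_state(); print(s)
print(ctrl.tip_extent)
E
```

```text
scene {'vertical_fov': 48.8542840926141, 'cx': 257.5420400131626, 'cy': 195.66418770352453, 'R': [[-0.8133, 0.5817, -0.0083], [0.5513, 0.766, -0.3306], [-0.186, -0.2735, -0.9437]], 't': [0.4882, -0.2988, 1.0968]}
top {'vertical_fov': 52.84219627057527, 'cx': 253.914468931476, 'cy': 194.72066569071396, 'R': [[-0.0295, -0.9983, -0.0496], [-0.9815, 0.0383, -0.1874], [0.189, 0.0431, -0.981]], 't': [0.0543, 0.6178, 0.7028]}
{'t': 0.1, 'joints': array([ 1.07198448e+00,  2.76558326e-01,  1.50601097e+00,  1.55456284e-05,
        1.36068971e+00, -1.20983069e-01]), 'joint_velocities': array([ 0.00027705, -0.00209328, -0.00210055, -0.00227276,  0.00015115,
       -0.00112207]), 'joint_torque': array([ 1.12037549e-03, -4.17699766e+01, -2.46402866e+01, -3.32540856e-05,
        5.82006003e-03, -3.45310170e-06]), 'position': array([0.21189953, 0.53406049, 0.24750926]), 'eef_rot': array([ 0.69508541, -0.13297537,  0.1326058 , -0.69396652]), 'wrist_force': array([-0.59043429,  0.52139703, -0.93527445]), 'torque': array([-0.02664134, -0.00152178,  0.02616709]), 'grip_width': 0.08493894008437487}
0.017
```

View pics/scene1.png

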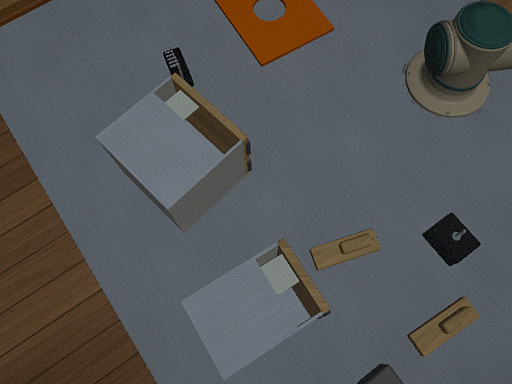

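View pics/top1.png

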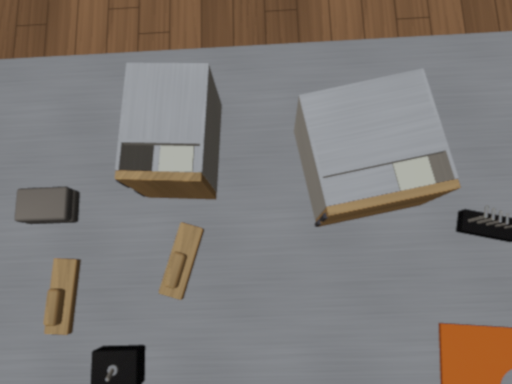

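Top view: the wide locker is at upper right (door's top edge runs about (328,213) to (458,183), white catch at (415,173), hinge at the left end). The narrow one is at upper left (catch at (176,158)). I'll zoom in for accurate corners.

Run:
```python
import cv2
a=cv2.imread("pics/top1.png")[145:230,310:470]; b=cv2.imread("pics/scene1.png")[65:180,150:260]
a=cv2.resize(a,None,fx=5,fy=5,interpolation=cv2.INTER_CUBIC); cv2.imwrite("pics/a.png",cv2.convertScaleAbs(a,alpha=1.4))
b=cv2.resize(b,None,fx=5,fy=5,interpolation=cv2.INTER_CUBIC); cv2.imwrite("pics/b.png",cv2.convertScaleAbs(b,alpha=1.4))
```

```text
(no output)
```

View pics/a.png

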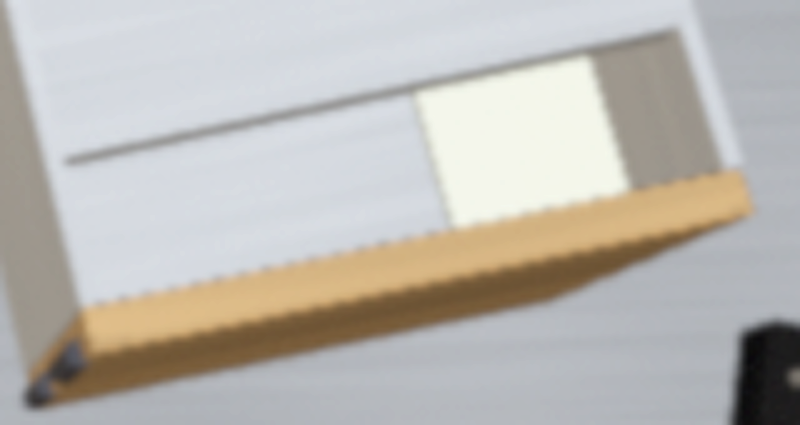

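View pics/b.png

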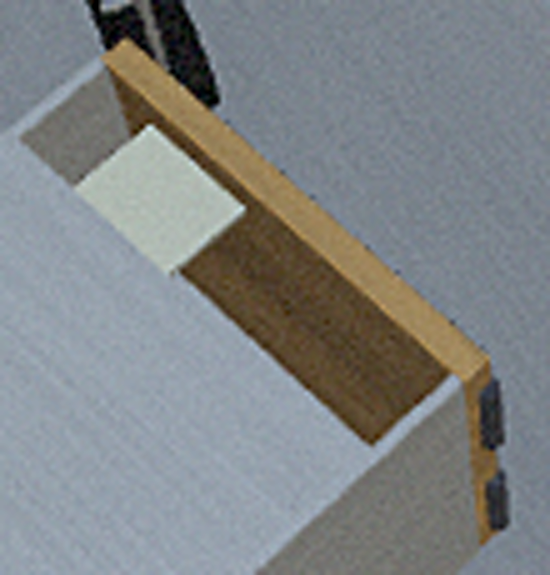

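Crop a gives the door-top corners: back/hinge (85,308), front/hinge (88,356), back/free (745,170) and front/free (752,211). Crop b gives the same corners at (468,378), (490,358), (104,58) and (124,38). Next I'll triangulate them.

```bash
cat > h.py <<'E'
from station import ctrl
import numpy as np, cv2
from scipy.spatial.transform import Rotation as Rn
def cam(n):
    p=ctrl.camera_params(n); f=192/np.tan(np.radians(p["vertical_fov"])/2)
    return np.array([[f,0,p["cx"]],[0,f,p["cy"]],[0,0,1.]]),np.array(p["R"]),np.array(p["t"])
def plane(n,uv,z):
    K,R,t=cam(n); d=R.T@np.linalg.inv(K)@[*uv,1]; c=-R.T@t; return c+d*(z-c[2])/d[2]
def proj(n,X):
    K,R,t=cam(n); q=K@(R@np.asarray(X)+t); return q[:2]/q[2]
def tri(A,B):
    P=[K@np.c_[R,t] for K,R,t in (cam("top"),cam("scene"))]
    X=cv2.triangulatePoints(P[0],P[1],np.array(A,float).T,np.array(B,float).T); return (X[:3]/X[3]).T
E
python3 - <<'E'
from h import *
np.set_printoptions(precision=4,suppress=True)
ca=lambda p,o:(np.array(p)+.5)/5-.5+o
A=ca([(85,308),(88,356),(745,170),(752,211),(438,160-18+0)],(310,145))[:4]
B=ca([(468,378),(490,358),(104,58),(124,38)],(150,65))
X=tri(A,B);print(X)
h=(X[0]+X[1])/2;f=(X[2]+X[3])/2;print("width",np.linalg.norm(h-f),"th",np.linalg.norm(X[0]-X[1]),np.linalg.norm(X[2]-X[3]))
for z in (.18,):
    Pt=np.array([plane("top",a,z) for a in A]);Ps=np.array([plane("scene",b,z) for b in B]);print(Pt,Ps)
    for P in(Pt,Ps):
        d=(P[0]+P[1]-P[2]-P[3])/2;print(np.linalg.norm(d),np.degrees(np.arctan2(d[1],d[0])))
# plate corners at z-16mm
C=ca([(415,92),(452,229),(592,55),(630,190)],(310,145))
print(np.array([plane("top",c,.164) for c in C]))
R=Rn.from_quat(ctrl.get_state()["eef_rot"]).as_matrix();print(R)
K,Rw,t=cam("wrist");print(Rw,-Rw.T@t)
E
```

```text
[[ 0.5715 -0.089   0.1797]
 [ 0.5574 -0.0912  0.1763]
 [ 0.6095 -0.3062  0.176 ]
 [ 0.5968 -0.3082  0.176 ]]
width 0.22055956872924257 th 0.014647502266662681 0.012916409385675138
[[ 0.5724 -0.0903  0.18  ]
 [ 0.5566 -0.0902  0.18  ]
 [ 0.6098 -0.3059  0.18  ]
 [ 0.5961 -0.3064  0.18  ]] [[ 0.5709 -0.0878  0.18  ]
 [ 0.5586 -0.0899  0.18  ]
 [ 0.6098 -0.3016  0.18  ]
 [ 0.5976 -0.3051  0.18  ]]
0.2193253583984205 100.09218098206557
0.21805405700526223 100.28675209551594
[[ 0.6447 -0.2082  0.164 ]
 [ 0.597  -0.2158  0.164 ]
 [ 0.6551 -0.2683  0.164 ]
 [ 0.6079 -0.2755  0.164 ]]
[[ 0.9295 -0.0008  0.3689]
 [-0.3689 -0.0015  0.9295]
 [-0.0002 -1.     -0.0017]]
[[ 0.3694  0.9293 -0.0019]
 [ 0.8968 -0.3559  0.263 ]
 [ 0.2437 -0.0989 -0.9648]] [0.1501 0.559  0.373 ]
```

Triangulation is consistent: the door top is about 0.22 wide and 0.178–0.180 high, hinge direction 100.2°, and the plate centre sits where it should. That puts wide_edge at about (0.592, -0.247) and the hinge axis at about (0.564, -0.090). I'll lift first and then move across.

Request:
apply_moves(
  commands="0.46 -0.7 -0.42 0; 0.92 -0.7 -0.84 0; 0.92 -0.7 -0.84 0",
  jaw=0.5,
)

```text
t: 0.48
position: [0.2676, 0.4204, 0.3195]
eef_rot: [-0.694, 0.133, -0.134, 0.695]
wrist_force: [-0.8, 0.2, 0.6]
grip_width: 0.0431
```

Request:
apply_moves(
  commands="0.46 0 -0.42 0; 0.92 0 -0.84 0; 0.92 0 -0.84 0",
)

```text
t: 0.85
position: [0.3225, 0.307, 0.3182]
eef_rot: [0.695, -0.135, 0.135, -0.694]
wrist_force: [-0.6, 1.2, -0.9]
grip_width: 0.043
```

Request:
apply_moves(
  commands="0.46 0 -0.42 0; 0.92 0 -0.84 0; 0.92 0 -0.84 0",
)

```text
t: 1.23
position: [0.3772, 0.196, 0.318]
eef_rot: [0.694, -0.135, 0.135, -0.694]
wrist_force: [-0.1, 0.8, 0.1]
grip_width: 0.0427
```

Request:
apply_moves(
  commands="0.46 0 -0.42 0; 0.92 0 -0.84 0; 0.92 0 -0.84 0",
)

```text
t: 1.6
position: [0.4318, 0.0848, 0.3178]
eef_rot: [0.694, -0.134, 0.134, -0.694]
wrist_force: [-0.6, 0.4, 0.0]
grip_width: 0.043
```

Request:
apply_moves(
  commands="0.46 0 -0.42 0; 0.92 0 -0.84 0; 0.92 0 -0.84 0",
)

```text
t: 1.98
position: [0.4865, -0.0265, 0.3175]
eef_rot: [-0.694, 0.134, -0.134, 0.694]
wrist_force: [-1.1, 0.1, 0.5]
grip_width: 0.0424
```

Request:
apply_moves(
  commands="0.46 0 -0.42 0; 0.92 0 -0.84 0; 0.92 0 -0.84 0",
)

```text
t: 2.35
position: [0.5411, -0.1379, 0.3171]
eef_rot: [-0.694, 0.134, -0.133, 0.695]
wrist_force: [0.2, 0.9, -0.5]
grip_width: 0.0425
```

Request:
apply_moves(
  commands="0.46 0 -0.42 0.1; 0.9 0 -0.82 0.22; 0.9 0 -0.82 0.33; 0.9 0 -0.82 0.44; 0.9 0 -0.82 0.55; 0.9 0 -0.82 0.645; 0.9 0 -0.82 0.645; 0.9 0 -0.82 0.645",
)

```text
t: 3.35
position: [0.593, -0.2448, 0.3184]
eef_rot: [-0.544, 0.452, -0.452, 0.544]
wrist_force: [0.4, -0.4, -0.4]
grip_width: 0.0428
```

Run:
```python
from h import *
np.set_printoptions(precision=4,suppress=True)
s=ctrl.get_state();M=Rn.from_quat(s["eef_rot"]).as_matrix();print(s["position"],np.degrees(np.arctan2(M[1,2],M[0,2])),M[:,1],s["wrist_force"])
a=np.radians(100.2);y=np.array([np.cos(a),np.sin(a),0]);x=np.array([y[1],-y[0],0]);E0=np.array([.592,-.247,.179])
im=ctrl.snapshot("wrist")
for u,v,dz in[(-.008,.16,0),(.008,.16,0),(-.008,-.06,0),(.008,-.06,0),(.008,.03,-.016),(.058,.03,-.016),(.008,-.03,-.016),(.058,-.03,-.016),(0,0,0)]:
    p=proj("wrist",E0+u*x+v*y+[0,0,dz]);print(p)
    cv2.circle(im,tuple(int(round(c*16)) for c in p),3*16,(0,0,255),1,cv2.LINE_AA,4)
cv2.imwrite("pics/w1.png",cv2.resize(im,None,fx=1.5,fy=1.5))
```

```text
[ 0.593  -0.2448  0.3184] 10.544587146489398 [-0.0001  0.0009 -1.    ] [ 0.3581 -0.3736 -0.4422]
[241.8986 -39.846 ]
[265.6564 -39.7192]
[243.203 259.383]
[262.2175 259.4589]
[262.9381 149.9862]
[324.0668 150.2603]
[262.1684 219.4348]
[320.0546 219.6763]
[252.9571 190.3511]
```

View pics/w1.png

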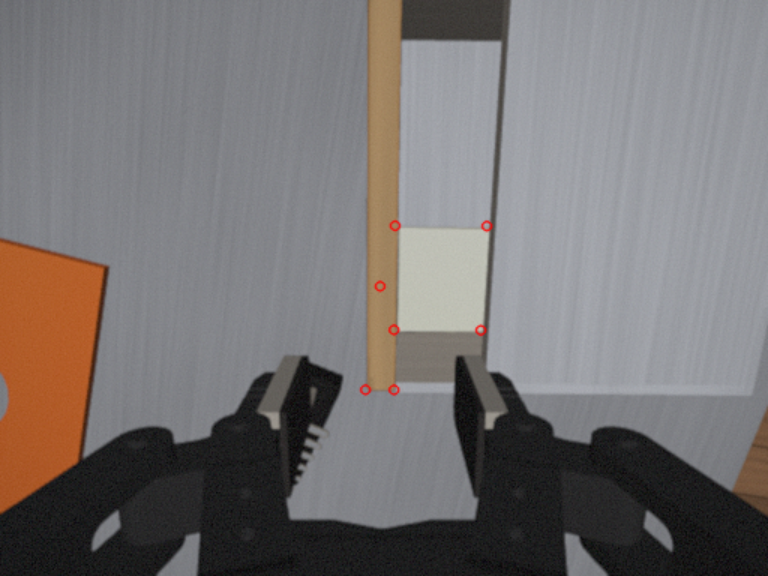

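The wrist view shows the predicted points on the real door and catch, about 2 mm off across the door. The fingers straddle the edge, with the right finger over the catch (pads at display (285,400) and (480,400)). I'll descend until I feel the plate.

Request:
apply_moves(
  commands="0.02 0.5 0.01 0; 0.02 1 0.01 0; 0.02 1 0.01 0",
)

```text
t: 3.78
position: [0.5915, -0.247, 0.2141]
eef_rot: [0.544, -0.456, 0.449, -0.543]
wrist_force: [-0.7, 0.0, -0.2]
grip_width: 0.0424
```

Request:
apply_moves(
  commands="0 0.2 0 0; 0 0.25 0 0; 0 0.25 0 0; 0 0.25 0 0",
)

```text
t: 4.28
position: [0.5948, -0.2492, 0.1949]
eef_rot: [-0.543, 0.452, -0.454, 0.543]
wrist_force: [-0.3, -0.2, 0.2]
grip_width: 0.0429
```

Request:
apply_moves(
  commands="0 0.06 0 0; 0 0.06 0 0; 0 0.06 0 0",
)

```text
t: 4.65
position: [0.594, -0.2488, 0.1872]
eef_rot: [-0.543, 0.453, -0.453, 0.543]
wrist_force: [0.0, -0.4, -0.4]
grip_width: 0.0428
```

Request:
apply_moves(
  commands="0 0.06 0 0; 0 0.06 0 0; 0 0.06 0 0",
)

```text
t: 5.03
position: [0.594, -0.2488, 0.1811]
eef_rot: [-0.543, 0.453, -0.453, 0.543]
wrist_force: [0.3, 0.2, 0.7]
grip_width: 0.0427
```

Request:
apply_moves(
  commands="0 0.04 0 0; 0 0.04 0 0; 0 0.04 0 0",
)

```text
t: 5.4
position: [0.5943, -0.249, 0.1777]
eef_rot: [-0.543, 0.453, -0.453, 0.543]
wrist_force: [0.0, -0.3, 1.4]
grip_width: 0.0424
```

Request:
apply_moves(
  commands="0 0.04 0 0; 0 0.04 0 0; 0 0.04 0 0",
)

```text
t: 5.78
position: [0.5942, -0.249, 0.1734]
eef_rot: [-0.543, 0.453, -0.453, 0.543]
wrist_force: [-0.3, -0.3, 3.3]
grip_width: 0.0425
```

Request:
apply_moves(
  commands="0 0.04 0 0; 0 0.04 0 0; 0 0.04 0 0",
)

```text
t: 6.15
position: [0.5941, -0.2491, 0.1694]
eef_rot: [0.543, -0.453, 0.453, -0.543]
wrist_force: [0.3, -2.3, 3.7]
grip_width: 0.0424
```

Run:
```python
from h import *
print(ctrl.get_state()["wrist_force"],ctrl.get_state()["position"])
cv2.imwrite("pics/w2.png",cv2.resize(ctrl.snapshot("wrist"),None,fx=1.5,fy=1.5))
```

```text
[ 0.28336699 -2.25638402  3.74502219] [ 0.59413401 -0.24905984  0.16935385]
```

View pics/w2.png

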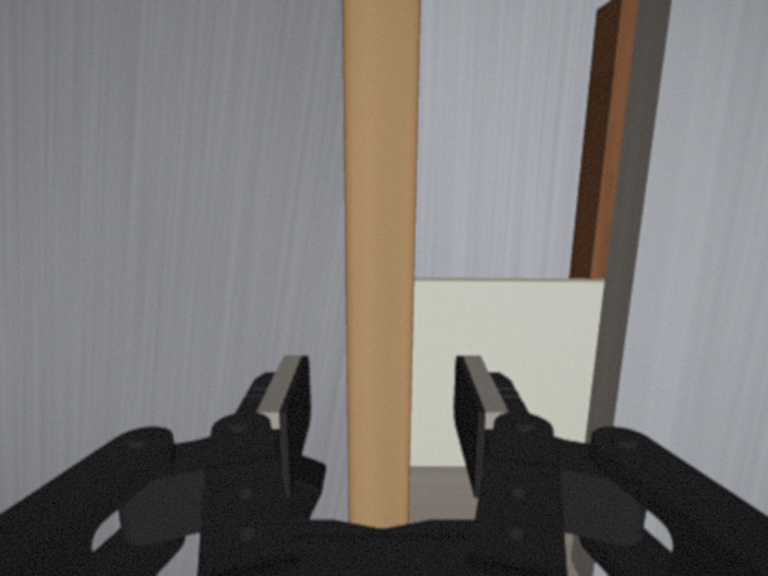

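Contact was felt at z≈0.179, as predicted, with the force at about 3.7 N now. The view shows the right finger on the white catch and the door at display x 345–415, centred between the pads. I'll press on to about 0.016 and close the jaws to a loose straddle.

Request:
apply_moves(
  commands="0 0.06 0 0; 0 0.06 0 0; 0 0.06 0 0",
)

```text
t: 6.58
position: [0.594, -0.249, 0.1633]
eef_rot: [0.543, -0.453, 0.453, -0.543]
wrist_force: [-0.1, -2.6, 3.8]
grip_width: 0.0431
```

Request:
apply_moves(
  commands="0 0 0 0; 0 0 0 0; 0 0 0 0; 0 0 0 0",
  jaw=0.73,
  squeeze=20,
)

```text
t: 7.08
position: [0.594, -0.2489, 0.1636]
eef_rot: [0.543, -0.453, 0.453, -0.543]
wrist_force: [-0.1, -1.9, 5.1]
grip_width: 0.0227
```

```bash
cat > arc.py <<'E'
from h import *
import sys
# arc about the hinge from present pose; args: list of angles (deg); prints rows in tool units
s=ctrl.get_state();p=s["position"];M=Rn.from_quat(s["eef_rot"]).as_matrix();H=np.array([.5655,-.0895,0])
print(p.round(4),s["wrist_force"].round(1),"yaw",np.degrees(np.arctan2(M[1,2],M[0,2])).round(2),s["grip_width"])
for a in map(float,sys.argv[1:]):
    R=Rn.from_euler("z",-a,degrees=True).as_matrix();r=p-H;d=R@r+H-p
    print(a,(M.T@d/.1).round(3),round(a/90,3))
E
python3 arc.py 2 5 8 12 20 30
```

```text
[ 0.594  -0.2489  0.1636] [-0.1 -1.9  5.1] yaw 10.31 0.022658089556706992
2.0 [-0.001 -0.    -0.057] 0.022
5.0 [-0.007 -0.    -0.141] 0.056
8.0 [-0.016 -0.    -0.225] 0.089
12.0 [-0.036 -0.    -0.337] 0.133
20.0 [-0.099 -0.    -0.554] 0.222
30.0 [-0.219 -0.    -0.809] 0.333
```

The y force of about -2 N is friction on the catch. The numbers fit the expected arc about the hinge, so I'm pulling now.

Request:
apply_moves(
  commands="0 0 -0.06 0.02; -0.01 0 -0.1 0.04; -0.01 0 -0.14 0.055; -0.01 0 -0.18 0.07; -0.02 0 -0.22 0.09; -0.03 0 -0.28 0.11; -0.04 0 -0.34 0.13; -0.04 0 -0.34 0.13",
)

```text
t: 8.07
position: [0.5589, -0.2508, 0.1632]
eef_rot: [-0.494, 0.507, -0.506, 0.494]
wrist_force: [0.3, -3.0, 3.7]
grip_width: 0.0229
```

```bash
python3 arc.py 5 10 15 20 25 30
python3 - <<'E'
from h import *
cv2.imwrite("pics/t3.png",cv2.resize(ctrl.snapshot("wrist"),None,fx=1.5,fy=1.5))
E
```

```text
[ 0.5589 -0.2508  0.1632] [ 0.3 -3.   3.7] yaw -1.43 0.022867730121663727
5.0 [-0.008  0.    -0.141] 0.056
10.0 [-0.029  0.    -0.28 ] 0.111
15.0 [-0.062  0.001 -0.417] 0.167
20.0 [-0.106  0.001 -0.55 ] 0.222
25.0 [-0.162  0.001 -0.68 ] 0.278
30.0 [-0.229  0.001 -0.804] 0.333
```

View pics/t3.png

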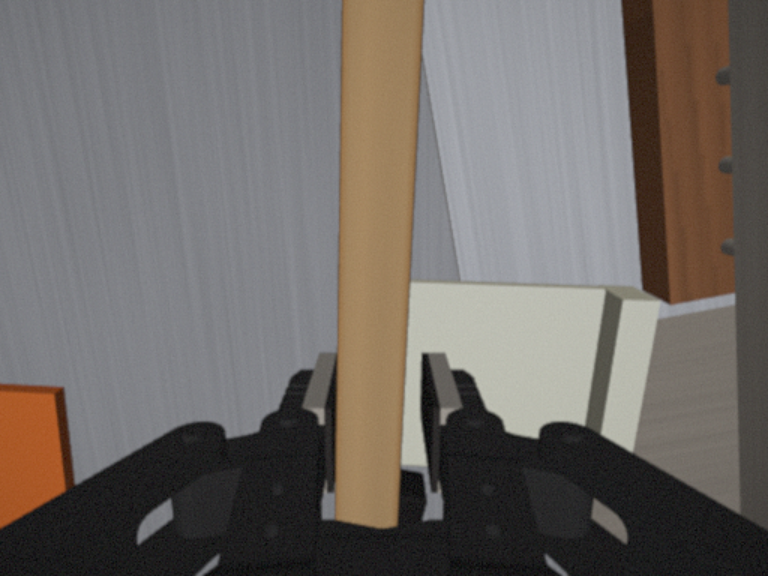

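The door is swinging with the gripper: the catch nose at (635,300) is clear of the roof edge, and the door edge at x 340–420 stays between the pads. I'll continue along the arc.

Request:
apply_moves(
  commands="-0.01 0 -0.14 0.055; -0.03 0 -0.28 0.11; -0.06 0 -0.42 0.165; -0.11 0 -0.55 0.22; -0.16 0 -0.68 0.28; -0.23 0 -0.8 0.33; -0.23 0 -0.8 0.33; -0.23 0 -0.8 0.33",
)

```text
t: 9.12
position: [0.4807, -0.2259, 0.1632]
eef_rot: [-0.348, 0.616, -0.615, 0.348]
wrist_force: [-0.5, -1.6, 5.2]
grip_width: 0.023
```

```bash
python3 arc.py 5 10 15 20
```

```text
[ 0.4807 -0.2259  0.1632] [-0.5 -1.6  5.2] yaw -31.03 0.023014071313954765
5.0 [-0.008  0.    -0.14 ] 0.056
10.0 [-0.028  0.    -0.279] 0.111
15.0 [-0.061  0.    -0.415] 0.167
20.0 [-0.105  0.    -0.548] 0.222
```

Request:
apply_moves(
  commands="-0.01 0 -0.1 0.04; -0.02 0 -0.2 0.08; -0.04 0 -0.31 0.125; -0.06 0 -0.42 0.165; -0.09 0 -0.5 0.2; -0.09 0 -0.5 0.2; -0.09 0 -0.5 0.2",
)

```text
t: 10.0
position: [0.4427, -0.1926, 0.1632]
eef_rot: [-0.247, 0.663, -0.662, 0.248]
wrist_force: [-1.8, -0.5, 4.0]
grip_width: 0.023
```

Request:
apply_moves(
  commands="0 0 0 0; 0 0 0 0; 0 0 0 0; 0 0 0 0",
  jaw=0.5,
)

```text
t: 10.5
position: [0.443, -0.1923, 0.1634]
eef_rot: [0.247, -0.662, 0.663, -0.248]
wrist_force: [3.2, 2.4, 4.7]
grip_width: 0.0428
```

Request:
apply_moves(
  commands="0 -0.1 0 0; 0 -0.3 0 0; 0 -0.6 0 0; 0 -1 0 0; 0 -1 0 0; 0 -1 0 0; 0 -1 0 0",
)

```text
t: 11.38
position: [0.4413, -0.1921, 0.2619]
eef_rot: [-0.248, 0.663, -0.662, 0.246]
wrist_force: [-0.6, 0.7, 0.2]
grip_width: 0.0431
```

Request:
apply_moves(
  commands="0 -0.3 -0.5 0; 0 -0.3 -1 0; 0 -0.3 -1 0; 0 -0.3 -1 0; 0 -0.3 -1 0",
)

```text
t: 12.0
position: [0.3774, -0.1176, 0.2928]
eef_rot: [-0.247, 0.663, -0.662, 0.247]
wrist_force: [-0.2, 0.3, -0.8]
grip_width: 0.0426
```

Run:
```python
from h import *
cv2.imwrite("pics/t4.png",ctrl.snapshot("top"));s=ctrl.get_state();print(s["t"],s["position"],s["wrist_force"],s["joint_velocities"].round(3))
```

```text
12.05 [ 0.37740782 -0.11760375  0.29280156] [ 0.07134397 -0.45909366 -1.29628452] [-0.003 -0.001 -0.     0.002  0.002  0.001]
```

View pics/t4.png

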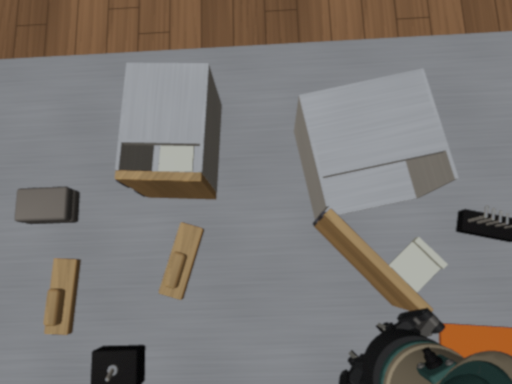

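The top view shows the wide door standing well open (edge from about (325,215) to (420,305)), the catch clear of the locker and the narrow door still shut. The gripper is away and the force is near zero. I'll check the angle and hand in.

Run:
```python
from h import *
a=plane("top",(325,213),.179);b=plane("top",(400,290),.179);d=b-a
ang=-79.8-np.degrees(np.arctan2(d[1],d[0]));print("open deg",ang)
if ang>45: print(ctrl.close_job())
```

```text
open deg 59.35735141753496
the job is handed in; nothing more can be done
None
```

The wide locker's door is standing open at about 59° (measured from the top camera, so approximate), the narrow locker is still shut, and the job is handed in.

- **How it was done:** I located the door from the two fixed cameras and checked the position with the wrist camera, which agreed to about 2 mm. With the fingers straddling the top edge over the catch, I pressed the catch down about 16–18 mm. I then pulled the door along its arc with the jaws loosely around it, opened the jaws and lifted straight up.
- **Forces:** The catch pushed back with about 4–5 N from the press until the lift-out, so it stayed down past the required 0.12 rad. The catch depth comes from tool height and contact force, not a direct reading.
- **Last checks:** At about 12 s, the gripper was some 90 mm above the door top. The wrist force was at noise level (about 1 N), and the joints were still. No check failed. I did not measure the door's speed, relying on its stiff hinge to hold it.

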